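# Drive a worn hinge pin out with a drift

## Task

Drive the worn copper-coloured pin out of the blue hinge knuckle with the octagonal silver drift: push the drift in at the flared mouth until the pin drops into the catch tray at the far end. Leave the drift in the bore in the pin's place, its near end about flush with the rim of the mouth. Do not touch the pin with the gripper, push steadily without ramming the knuckle, and leave the other things on the bench where they are.

Things in the scene. Friction and masses are not known exactly. Their poses are not given: they have to be found in the camera images.
- hinge: Fixed hinge knuckle: blue level tube 90 mm long, 38 mm outer diameter, on a web and dark steel base plate 120 x 76 x 8 mm, with a catch tray at its far end. Origin on the bench under the tube's middle; x runs along the bore from the flared mouth (x = -45 mm) to the exit (+45 mm), z up. It is 62 mm high at the mouth, 75 mm at the plunger on top (x = +20 mm)
- bore_mouth (a point): Centre of the flared mouth in the plane of its rim, on the bore's axis, 38 mm above the bench; axes as the hinge. The bore is round, 22 mm in diameter; its first 6 mm flare to 31 mm inside and 47 mm outside diameter
- bore_exit (a point): Centre of the bore's plain far end, 38 mm above the bench. A sprung plunger in the bore presses from above on the pin, which resists with roughly 5 to 15 N, and lightly on the drift that follows
- tray_floor (a point): Middle of the catch tray's black floor, 18 mm above the bench and 9 mm below the bore's lower edge. The open steel tray is inside 124 mm long (along the bore, from the exit on) and 72 mm wide, its walls 16 mm high over the floor
- drift_mid (a point): Centre of the loose drift: octagonal aluminium bar 106 mm long, 19 mm across flats, 200 g, lying on a flat (centre 9.5 mm up), not rolling; both ends taper over 8 mm to 12 mm, either may lead. x along the bar. Fingers round the bar meet the knuckle too early: let go once it is well started and push its end in with closed fingers
- pin_mid (a point): Centre of the worn pin: a round copper-coloured pin 75 mm long, 20 mm in diameter, 160 g, in the bore; its x axis along it. Its near end starts 2 to 22 mm inside the mouth
- dressing_stone: Bystander: black stone bar 24 x 95 x 24 mm; origin at the centre of its underside, long along y
- wood_block: Bystander: oak block 44 x 85 x 38 mm; origin at the centre of its underside
- grease_tin: Bystander: round tin 70 mm wide, 42 mm high; origin at the centre of its underside
- pliers: Bystander: pliers 187 mm long, 12 mm high, lying flat; origin at the centre of the underside
- spanner: Bystander: spanner 229 mm long, 6 mm high, lying flat; origin at the centre of the underside
- hammer: Bystander: hammer 232 mm long, 25 mm high, lying; origin at the centre of the underside

How it is judged:
By the outcome, as a careful person would: the job done as asked, in the order asked, and still so for the second after the job is handed in, with the robot touching nothing.
It also fails if it takes over 48 s, if anything falls off the work surface, if the arm or the gripper's body presses on something with over 40 N, if the wrist force passes 120 N, or if a joint passes its speed limit or range.

## Robot

A 6-joint arm with a two-finger parallel gripper is mounted at the origin on a cart in front of the work surface, level with it; the furniture and walls round the work are solid. World frame = base frame: x ahead of the robot, y to its left, z up, the work surface at z = 0. Lengths are in m, angles in rad, forces in N, time in s.
With the tool pointing down it reaches from about 0.35 to 0.925 m from the base axis. Payload 6.4 kg.
Tool frame: the origin (TCP) lies midway between the tips of the shut fingers; the grasp point (between the pads) lies 19 mm behind it; z points along the fingers, y is the line along which they close (so a half turn about z gives the same grasp; the last joint's range is limited). The gripper opens to 94 mm and grips with 3 to 60 N. Pads are 16 mm wide; open, the fingers measure 119 mm over their backs; the gripper's body (75 mm by 177 mm) begins 78 mm behind the grasp point.
Start: joints at [-1.44, 0.245, 1.558, -0, 1.339, -0.174], TCP at [0.195, -0.62, 0.205] pointing down, gripper open.
Joint ranges: [-3.13, 3.13], [-1.02, 2.26], [0.13, 2.54], [-0.95, 4.09], [0.21, 2.88], [-2.74, 2.74]. Speed limits (rad/s): [2.57, 2.57, 3.14, 3.14, 3.14, 3.14].

## Interface

Orientations are given as a unit quaternion [w, x, y, z].
In Python, from rig import bot gives the robot as it stands.
- The arm moves only by the tool servo_tool, never from a script. Its argument "motion" is a list of rows, each a list of 7 numbers: the finger opening in m, from 0 to 0.094, then the shift along the tool's x, y, z in m, then the turn, a rotation vector about the tool's x, y, z in rad. A call has 1 to 12 rows; each row is the pose to reach, as a shift and turn from the pose commanded when the call began, along the tool's axes at that moment; what a row does not reach only later rows make up. A row lasts 1/10 s, in which the tool goes at most 50 mm and 8.59 degrees, less where a joint would pass 70% of its speed; a pose out of reach is approached as far as the arm can. A call with a gripper value outside its range is refused whole. The fingers move at their own pace and stop on an object; "grip_force" is the grip in N (left out, the last holds). Time passes only in rows, so rows that repeat a pose let the fingers close. It gives the time, the measured TCP pose, the force, the opening and the grip force at its end, in the units of the state.
- bot.observe(): the state, without advancing time (a new reading comes with each control period).
- bot.camera(name): name is "side" or "top"; returns the picture (384x512x3 uint8, red, green, blue); there is no depth.
- bot.camera_model(name): a dict with "camera_matrix" (3x3 intrinsics, pixels), "world_from_camera" (4x4, takes a point from camera to world coordinates). Camera axes: x right, y down, z forward; pixel columns grow to the right and rows downward; lengths in m; the calibration is good to about 2 mm. A picture is of the moment at which its call begins. camera_model takes no time and is no camera call.
- bot.sign_off(): hands the job in; it is judged then, once.
Trained networks look in the newest picture that a camera, given by its name, has taken for a name from the list of things; names that differ only in an ending like _2 or _b are one class to them, and where a whole thing is asked for, a point or a joint stands for the part that bears it (a point fixed in the world has none). Each returns a list of dicts, best first, with "conf" (0 to 1); they miss things now and then, are a little off and sometimes report something else, mostly with a low value. They report only what shows in the picture. A call takes as long as a camera call.
- bot.boxes_of(camera, name): "box" ([left, top, right, bottom] as shares, 0 to 1, of the picture: columns of its width, rows of its height, round what is visible of it).
- bot.outline_of(camera, name): "mask" (384x512 bool, what is visible of it) and "box" ([left, top, right, bottom] as shares, 0 to 1, of the picture: columns of its width, rows of its height, round what is visible of it).
- bot.spot_point(camera, name): "xy" ([column, row] as shares, 0 to 1, of the picture: columns of its width, rows of its height: a listed point, or the origin of a listed thing).
The state is a dict: "t": time; "qpos": joint angles; "joint_velocities": joint speeds; "tau": joint torques, N m; "tool_pos": TCP position; "tool_rot": TCP orientation; "contact_force": force on the tool from outside, world axes, zero at the start; "moment": the same for the moment, N m; "width": finger opening in m; "grip_force": force on a finger pad.
Only numpy, scipy, OpenCV 4.12 (cv2) and the standard library are available. Lean on these libraries where they do the work, as an engineer would, in place of code of your own. Each camera call takes 0.05 s, during which the arm holds its last target. There are 200 camera calls.

## Working session

There is one attempt and no reset: what is moved stays moved. The work goes in short steps, Python scripts to look and compute and a tool call to move; the robot and the scene stay as the last step left them, time stands still between calls to the robot, and variables do not carry over. Pictures are saved under pics/ and viewed, at most 10 in all, crops included, and the job is handed in when it is done.

Besides the shell and the picture viewer there is one more tool, called as name([rows], argument=value, ...), one row to a line, values as JSON. servo_tool: Moves the arm, as the interface text tells. Its arguments: {"type":"object","properties":{"motion":{"type":"array"},"grip_force":{"type":"number"}},"required":["motion"]}

```bash
mkdir -p pics; cat > h.py <<'E'
from rig import bot
import numpy as np, cv2
def ray(cam,px):
    m=bot.camera_model(cam);K=np.array(m["camera_matrix"]);T=np.array(m["world_from_camera"])
    d=T[:3,:3]@np.linalg.solve(K,[px[0],px[1],1.]);return T[:3,3],d
def onz(cam,px,z):
    o,d=ray(cam,px);return o+d*(z-o[2])/d[2]
def proj(cam,p):
    m=bot.camera_model(cam);K=np.array(m["camera_matrix"]);T=np.linalg.inv(np.array(m["world_from_camera"]))
    q=K@(T[:3,:3]@np.array(p)+T[:3,3]);return q[:2]/q[2]
def save(cam,name):
    im=bot.camera(cam);cv2.imwrite(f"pics/{name}.png",im[:,:,::-1]);return im
E
python3 - <<'E'
from h import *
np.set_printoptions(precision=4,suppress=True)
a=save("top","t0");b=save("side","s0")
cv2.imwrite("pics/a0.png",np.vstack([a,b])[:,:,::-1][:768]) 
S=np.array([512,384])
for n,z in [("hinge",0),("bore_mouth",.038),("bore_exit",.038),("tray_floor",.018),("drift_mid",.0095)]:
    for c in("top","side"):
        for r in bot.spot_point(c,n)[:2]:
            p=np.array(r["xy"])*S; print(n,c,round(r["conf"],2),p,onz(c,p,z))
for c in("top","side"):
  for r in bot.outline_of(c,"drift_mid")[:2]:
    m=r["mask"].astype(np.uint8);ys,xs=np.nonzero(m)
    R=cv2.minAreaRect(np.c_[xs,ys].astype(np.float32));B=cv2.boxPoints(R)
    print("drift",c,r["conf"],R,[onz(c,q,.0095)[:2] for q in B])
for c in("top","side"):print(bot.camera_model(c))
print(bot.observe())
E
```

```text
hinge top 0.78 [282.7776 203.4048] [ 0.5259 -0.0898  0.    ]
hinge side 0.8 [265.216  233.0112] [ 0.5295 -0.0892  0.    ]
bore_mouth top 0.6 [299.8784 204.096 ] [ 0.519  -0.1301  0.038 ]
bore_mouth side 0.85 [270.1824 233.8944] [ 0.5222 -0.1336  0.038 ]
bore_mouth side 0.21 [175.8208 189.0816] [0.3663 0.1087 0.038 ]
bore_exit top 0.61 [266.5984 199.4112] [ 0.5293 -0.0446  0.038 ]
bore_exit side 0.83 [257.28   210.5088] [ 0.526  -0.0493  0.038 ]
tray_floor top 0.9 [240.5888 194.8032] [0.5433 0.0223 0.018 ]
tray_floor side 0.82 [248.32   200.9088] [0.5282 0.0174 0.018 ]
drift_mid top 0.59 [360.704  182.7072] [ 0.5848 -0.2969  0.0095]
drift top 0.74 ((361.694580078125, 184.13243103027344), (6.984539985656738, 38.59877014160156), 72.89727020263672) [array([ 0.5734, -0.2471]), array([ 0.6068, -0.3473]), array([ 0.5886, -0.3522]), array([ 0.5555, -0.2522])]
drift top 0.29 ((264.63787841796875, 201.2509002685547), (92.95162200927734, 31.717763900756836), 3.945185899734497) [array([0.493, 0.082]), array([0.5772, 0.0791]), array([ 0.5657, -0.1666]), array([ 0.4814, -0.1602])]
drift side 0.7 (
[... 677 characters left out ...]
    ]]), 'world_from_camera': array([[ 0.9323, -0.2247,  0.2833,  0.2895],
       [-0.3613, -0.5479,  0.7545, -0.6511],
       [-0.0143, -0.8058, -0.592 ,  0.5655],
       [ 0.    ,  0.    ,  0.    ,  1.    ]])}
{'t': 0.7, 'qpos': array([-1.4401,  0.245 ,  1.5578,  0.    ,  1.3387, -0.1741]), 'joint_velocities': array([ 0.0004,  0.001 ,  0.0012,  0.    ,  0.0033, -0.0015]), 'tau': array([ -0.0007, -41.5732, -31.4812,   0.0684,   0.0289,  -0.    ]), 'tool_pos': array([ 0.1951, -0.6201,  0.2055]), 'tool_rot': array([0.0001, 0.9884, 0.1518, 0.    ]), 'contact_force': array([-0.626 ,  0.6352, -0.0262]), 'moment': array([-0.0516, -0.0005,  0.0282]), 'grip_force': 0.0, 'width': 0.0940046626671992}
```

View pics/t0.png

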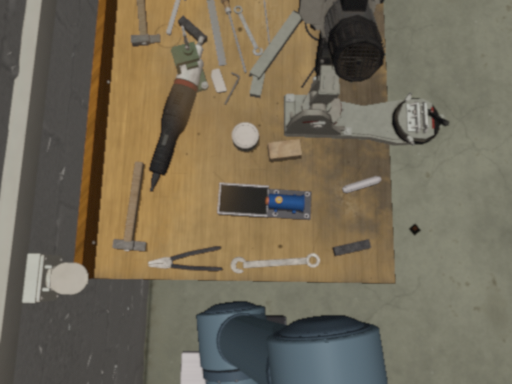

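View pics/s0.png

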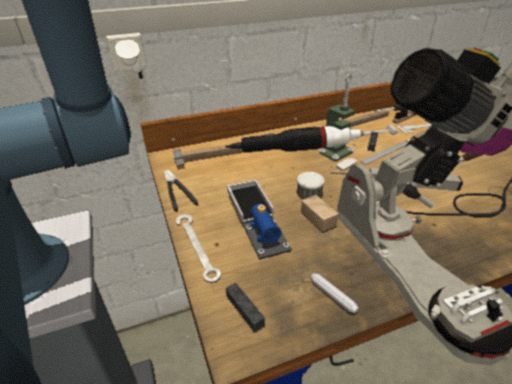

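The top view shows the hinge at about (285,203) with its mouth to the right and the drift at (361,184). The side view agrees: hinge at (265,232), drift at (334,292), and the grinder arm close to the drift. Next I'll refine the hinge and drift poses by silhouette fitting and check clearance to the grinder.

```bash
cat > fit.py <<'E'
from h import *
from scipy.optimize import minimize
def box(x0,x1,w,z0,z1):return np.array([[x,y,z] for x in(x0,x1) for y in(-w/2,w/2) for z in(z0,z1)])
def cyl(x0,x1,r0,r1,zc):
    t=np.linspace(0,2*np.pi,24);return np.vstack([np.c_[0*t+x,r*np.cos(t),zc+r*np.sin(t)] for x,r in((x0,r0),(x1,r1))])
HINGE=[box(-.06,.06,.076,0,.008),box(.045,.172,.078,0,.034),cyl(-.045,.045,.019,.019,.038),cyl(-.045,-.039,.0235,.0235,.038),cyl(.015,.025,0.005,.005,.06)]
DRIFT=[cyl(-.045,.045,.0098,.0098,.0098),cyl(-.053,.053,.006,.006,.0098)]
def sil(c,parts,p,s=8):
    C,S=np.cos(p[2]),np.sin(p[2]);im=np.zeros((384*2,512*2),np.uint8)
    m=bot.camera_model(c);K=np.array(m["camera_matrix"]);T=np.linalg.inv(np.array(m["world_from_camera"]))
    for P in parts:
        W=np.c_[P[:,0]*C-P[:,1]*S+p[0],P[:,0]*S+P[:,1]*C+p[1],P[:,2]]
        q=(W@T[:3,:3].T+T[:3,3])@K.T;q=(q[:,:2]/q[:,2:])
        h=cv2.convexHull(((q+.5)*2-.5).astype(np.float32));cv2.fillPoly(im,[np.round(h*16).astype(np.int32)],255,shift=4)
    return cv2.resize(im,(512,384),interpolation=cv2.INTER_AREA)/255.
def fit(masks,parts,p0):
    f=lambda p:sum(np.abs(sil(c,parts,p)-m).sum()/m.sum() for c,m in masks.items())
    p0=np.array(p0)
    r=minimize(f,p0,method="Nelder-Mead",options=dict(initial_simplex=p0+np.array([[0,0,0],[.008,0,0],[0,.008,0],[0,0,.06]]),xatol=1e-5,fatol=1e-5,maxiter=300))
    return r.x,r.fun
def masks(n,cams=("top","side")):
    o={}
    for c in cams:
        r=bot.outline_of(c,n)
        if r:o[c]=r[0]["mask"].astype(float)
    return o
E
python3 - <<'E'
from fit import *
np.set_printoptions(precision=4,suppress=True)
for n,P,p0 in(("hinge",HINGE,(.526,-.089,1.53)),("drift_mid",DRIFT,(.582,-.2995,1.9))):
    M=masks(n)
    for S in (M,{"top":M["top"]},{"side":M["side"]}): print(n,fit(S,P,p0))
    if n=="hinge":ph=fit(M,P,p0)[0]
    else:pd=fit(M,P,p0)[0]
out=[]
for c,cr in(("top",(210,395,85,225)),("side",(215,400,170,320))):
    im=bot.camera(c)[:,:,::-1].copy();x0,x1,y0,y1=cr;k=4
    big=cv2.resize(im[y0:y1,x0:x1],None,fx=k,fy=k,interpolation=cv2.INTER_CUBIC)
    for P,p in((HINGE[:3],ph),(DRIFT,pd)):
        for part in P:
            m=(cv2.resize(sil(c,[part],p)[y0:y1,x0:x1],None,fx=k,fy=k)>.5).astype(np.uint8)
            cs,_=cv2.findContours(m,cv2.RETR_EXTERNAL,cv2.CHAIN_APPROX_NONE);cv2.drawContours(big,cs,-1,(0,255,0),1)
    cv2.imwrite(f"pics/fit_{c}.png",big)
for px in((330,137),(360,140),(400,144)):
    print(px,[onz("top",px,z)[:2] for z in(0,.1,.2)])
E
```

```text
hinge (array([ 0.5243, -0.0985,  1.5214]), np.float64(0.13167637127340245))
hinge (array([ 0.5252, -0.0971,  1.5288]), np.float64(0.0661787168163))
hinge (array([ 0.525 , -0.0988,  1.5214]), np.float64(0.06352199859149708))
drift_mid (array([ 0.5805, -0.2984,  1.8896]), np.float64(0.26312526295369754))
drift_mid (array([ 0.5816, -0.3002,  1.895 ]), np.float64(0.14266605867153065))
drift_mid (array([ 0.5813, -0.2976,  1.9027]), np.float64(0.0857111905535695))
(330, 137) [array([ 0.7127, -0.2185]), array([ 0.6805, -0.1977]), array([ 0.6483, -0.177 ])]
(360, 140) [array([ 0.7064, -0.3011]), array([ 0.6748, -0.2731]), array([ 0.6431, -0.2452])]
(400, 144) [array([ 0.698 , -0.4115]), array([ 0.6671, -0.3739]), array([ 0.6362, -0.3363])]
```

View pics/fit_top.png

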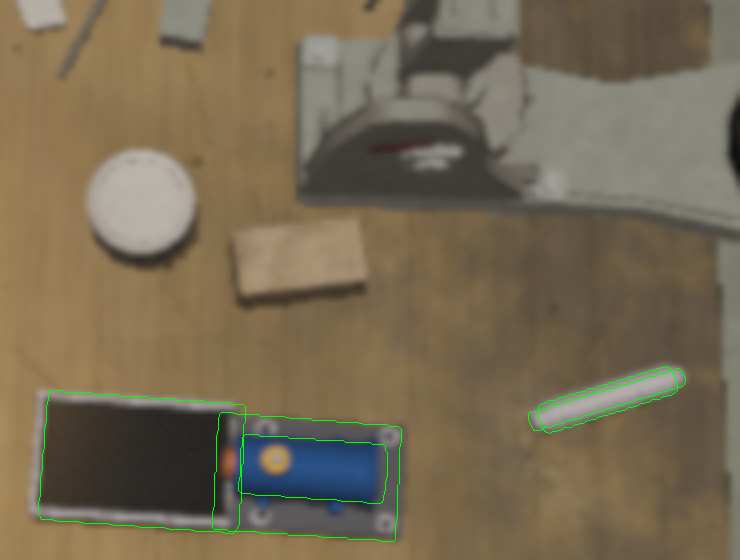

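View pics/fit_side.png

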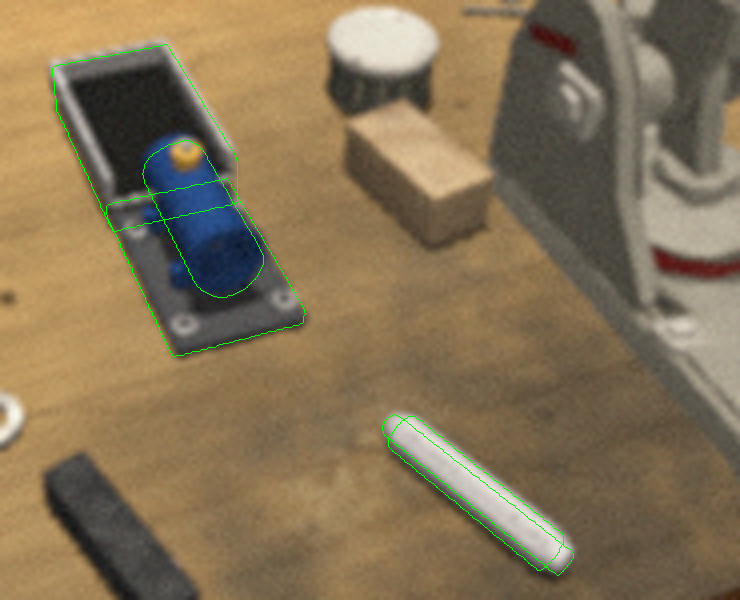

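The fit agrees with the pictures: the drift outline matches, and the hinge is within a few mm (the tray end is slightly off). Now I'll compute the approach and locate the sander disc.

```bash
cat > mv.py <<'E'
from h import *
from scipy.spatial.transform import Rotation as R
np.set_printoptions(precision=4,suppress=True)
def rot(): return R.from_quat(np.roll(bot.observe()["tool_rot"],-1))
def go(pos,yaw=None):
    s=bot.observe();r=rot();d=r.inv().apply(np.array(pos)-s["tool_pos"])
    t=None
    if yaw is not None:
        T=R.from_matrix(np.array([[np.cos(yaw),np.sin(yaw),0],[np.sin(yaw),-np.cos(yaw),0],[0,0,-1]]));t=(r.inv()*T).as_rotvec()
    print("shift",d,"turn",t)
E
python3 - <<'E'
from mv import *
def tri(a,b):
    o1,d1=ray("top",a);o2,d2=ray("side",b);s=np.linalg.lstsq(np.c_[d1,-d2],o2-o1,rcond=None)[0]
    return o1+s[0]*d1,o2+s[1]*d2
print(tri((415,120),(470,325)))
go((.5873,-.318,.11),1.895)
E
```

```text
(array([ 0.7623, -0.45  ,  0.0165]), array([ 0.7592, -0.4481,  0.0145]))
shift [ 0.4648 -0.1704  0.0955] turn [-0.     -0.     -1.5901]
```

servo_tool([
  [0.094,0.039,-0.014,0.008,0,0,-0.133],
  [0.094,0.077,-0.028,0.016,0,0,-0.265],
  [0.094,0.116,-0.043,0.024,0,0,-0.398],
  [0.094,0.155,-0.057,0.032,0,0,-0.53],
  [0.094,0.194,-0.071,0.04,0,0,-0.663],
  [0.094,0.232,-0.085,0.048,0,0,-0.795],
  [0.094,0.271,-0.099,0.056,0,0,-0.928],
  [0.094,0.31,-0.114,0.064,0,0,-1.06],
  [0.094,0.349,-0.128,0.072,0,0,-1.193],
  [0.094,0.387,-0.142,0.08,0,0,-1.325],
  [0.094,0.426,-0.156,0.088,0,0,-1.458],
  [0.094,0.465,-0.17,0.0955,0,0,-1.59],
])

```text
t: 2.2
tool_pos: [0.5889, -0.3172, 0.1097]
tool_rot: [0.0, 0.582, 0.813, -0.0]
contact_force: [0.3, -0.9, 0.2]
width: 0.0941
grip_force: 0.0
```

```bash
python3 - <<'E'
from mv import *
print(bot.observe()["qpos"])
go((.5873,-.318,.11),1.895);go((.5873,-.318,.003),1.895)
E
```

```text
[-0.6632  0.381   1.5717 -0.      1.1887 -0.9926]
shift [-0.0003 -0.0018 -0.0003] turn [0.0001 0.0002 0.0053]
shift [-0.0003 -0.0018  0.1067] turn [0.0001 0.0002 0.0053]
```

servo_tool([
  [0.07,0,-0.002,0.04,0,0,0.005],
  [0.05,0,-0.002,0.075,0,0,0.005],
  [0.05,0,-0.002,0.095,0,0,0.005],
  [0.05,0,-0.002,0.104,0,0,0.005],
  [0.05,0,-0.002,0.106,0,0,0.005],
  [0.03,0,-0.002,0.106,0,0,0.005],
  [0.01,0,-0.002,0.106,0,0,0.005],
  [0.01,0,-0.002,0.106,0,0,0.005],
  [0.01,0,-0.002,0.106,0,0,0.005],
  [0.01,0,-0.002,0.106,0,0,0.005],
], grip_force=45)

```text
t: 3.2
tool_pos: [0.5864, -0.3193, 0.0048]
tool_rot: [0.001, 0.586, 0.81, 0.0]
contact_force: [-0.0, 1.4, 2.1]
width: 0.0182
grip_force: 45.0
```

```bash
python3 - <<'E'
from mv import *
s=bot.observe();print(s["tool_pos"],s["width"],s["grip_force"])
go(s["tool_pos"]+[0,0,.06])
E
```

```text
[ 0.5864 -0.3193  0.0048] 0.01820074150303202 44.98055912554264
shift [-0.0001  0.0001 -0.06  ] turn None
```

servo_tool([
  [0.01,0,0,-0.01,0,0,0],
  [0.01,0,0,-0.025,0,0,0],
  [0.01,0,0,-0.04,0,0,0],
  [0.01,0,0,-0.04,0,0,0],
])

```text
t: 3.6
tool_pos: [0.5877, -0.3205, 0.0479]
tool_rot: [0.003, 0.586, 0.81, -0.0]
contact_force: [0.2, -0.4, -2.5]
width: 0.0181
grip_force: 45.0
```

```bash
python3 - <<'E'
from mv import *
s=bot.observe();print(s["tool_pos"],s["width"])
go((.5186,-.235,.0335),1.524)
E
```

```text
[ 0.5877 -0.3205  0.0479] 0.018140442963984184
shift [ 0.1029 -0.0388  0.0137] turn [0.0043 0.0045 0.3659]
```

servo_tool([
  [0.01,0.015,-0.006,0.0,0,0,0.06],
  [0.01,0.035,-0.013,0.003,0,0,0.12],
  [0.01,0.055,-0.02,0.006,0,0,0.18],
  [0.01,0.075,-0.028,0.01,0.004,0.0045,0.25],
  [0.01,0.09,-0.034,0.012,0.004,0.0045,0.31],
  [0.01,0.1,-0.038,0.0135,0.004,0.0045,0.35],
  [0.01,0.103,-0.039,0.0137,0.004,0.0045,0.366],
  [0.01,0.103,-0.039,0.0137,0.004,0.0045,0.366],
  [0.01,0.103,-0.039,0.0137,0.004,0.0045,0.366],
])

```text
t: 4.5
tool_pos: [0.517, -0.234, 0.0307]
tool_rot: [-0.002, 0.723, 0.69, -0.0]
contact_force: [0.2, 0.2, -2.0]
width: 0.0183
grip_force: 45.0
```

```bash
python3 - <<'E'
from mv import *
s=bot.observe();print(s["tool_pos"],s["tool_rot"])
go((.5186,-.235,.0335),1.524)
out=[]
for c,cr in(("top",(240,350,160,240)),("side",(220,340,190,300))):
    im=bot.camera(c);x0,x1,y0,y1=cr
    out.append(cv2.resize(im[y0:y1,x0:x1,::-1],(390,int(390*(y1-y0)/(x1-x0))),interpolation=cv2.INTER_CUBIC))
h=max(o.shape[0] for o in out);out=[cv2.copyMakeBorder(o,0,h-o.shape[0],0,0,0) for o in out]
cv2.imwrite("pics/pre.png",np.hstack(out))
for n,z in (("bore_mouth",.038),("drift_mid",.038)):
  for c in("top","side"):
    for r in bot.spot_point(c,n)[:1]:
        p=np.array(r["xy"])*[512,384];print(n,c,r["conf"],p,onz(c,p,z))
E
```

```text
[ 0.517  -0.234   0.0307] [-0.0024  0.7234  0.6904 -0.0002]
shift [-0.0009  0.0017 -0.0028] turn [-0.0038 -0.003   0.0002]
bore_mouth top 0.79 [303.9232 204.096 ] [ 0.5193 -0.1406  0.038 ]
bore_mouth side 0.64 [263.3216 234.8928] [ 0.5073 -0.1309  0.038 ]
drift_mid top 0.67 [326.6048 205.0944] [ 0.518 -0.199  0.038]
```

View pics/pre.png

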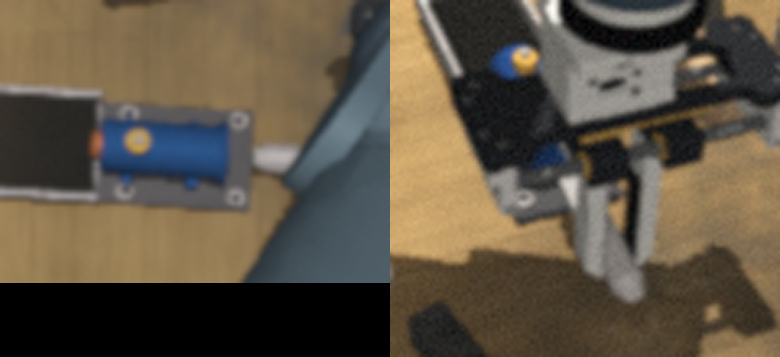

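Top view: the drift tip, at crop (255,155), lines up with the tube centreline (row about 153). It sits about 2.5 mm low, so I'll raise it and advance slowly.

servo_tool([
  [0.01,0.003,0.001,-0.0027,-0.003,-0.003,0],
  [0.01,0.008,0.001,-0.0027,-0.003,-0.003,0],
  [0.01,0.012,0.001,-0.0027,-0.003,-0.003,0],
  [0.01,0.016,0.001,-0.0027,-0.003,-0.003,0],
  [0.01,0.02,0.001,-0.0027,-0.003,-0.003,0],
  [0.01,0.024,0.001,-0.0027,-0.003,-0.003,0],
  [0.01,0.028,0.001,-0.0027,-0.003,-0.003,0],
  [0.01,0.028,0.001,-0.0027,-0.003,-0.003,0],
])

```text
t: 5.6
tool_pos: [0.5187, -0.2049, 0.033]
tool_rot: [-0.001, 0.723, 0.691, -0.0]
contact_force: [0.7, -0.3, -1.3]
width: 0.0184
grip_force: 45.0
```

servo_tool([
  [0.01,0.003,0,0,0,0,0],
  [0.01,0.006,0,0,0,0,0],
  [0.01,0.009,0,0,0,0,0],
  [0.01,0.012,0,0,0,0,0],
  [0.01,0.015,0,0,0,0,0],
  [0.01,0.015,0,0,0,0,0],
])

```text
t: 6.2
tool_pos: [0.5196, -0.191, 0.0333]
tool_rot: [-0.0, 0.723, 0.691, -0.001]
contact_force: [-0.9, -2.9, -2.3]
width: 0.0183
grip_force: 45.0
```

servo_tool([
  [0.01,0.003,0,0,0,0,0],
  [0.01,0.006,0,0,0,0,0],
  [0.01,0.009,0,0,0,0,0],
  [0.01,0.012,0,0,0,0,0],
  [0.01,0.012,0,0,0,0,0],
])

```text
t: 6.7
tool_pos: [0.5203, -0.1795, 0.0335]
tool_rot: [0.0, 0.724, 0.69, -0.001]
contact_force: [-1.3, -3.7, -2.6]
width: 0.0182
grip_force: 45.0
```

servo_tool([
  [0.01,0.003,0,0,0,0,0],
  [0.01,0.006,0,0,0,0,0],
  [0.01,0.009,0,0,0,0,0],
  [0.01,0.012,0,0,0,0,0],
  [0.01,0.015,0,0,0,0,0],
  [0.01,0.015,0,0,0,0,0],
])

```text
t: 7.3
tool_pos: [0.5209, -0.164, 0.0333]
tool_rot: [-0.0, 0.724, 0.69, -0.001]
contact_force: [-1.2, -3.2, -2.1]
width: 0.0181
grip_force: 45.0
```

```bash
python3 - <<'E'
from mv import *
out=[]
for c,cr in(("top",(215,335,165,235)),("side",(220,340,190,300))):
    im=bot.camera(c);x0,x1,y0,y1=cr
    out.append(cv2.resize(im[y0:y1,x0:x1,::-1],(395,int(395*(y1-y0)/(x1-x0))),interpolation=cv2.INTER_CUBIC))
h=max(o.shape[0] for o in out);out=[cv2.copyMakeBorder(o,0,h-o.shape[0],0,0,0) for o in out]
cv2.imwrite("pics/in1.png",np.hstack(out))
for n in ("bore_mouth","drift_mid","pin_mid"):
  for c in("top","side"):
    for r in bot.spot_point(c,n)[:1]:
        p=np.array(r["xy"])*[512,384];print(n,c,r["conf"],p,onz(c,p,.038))
E
```

```text
bore_mouth top 0.6 [301.7216 203.4816] [ 0.5207 -0.1349  0.038 ]
bore_mouth side 0.72 [271.9744 234.0864] [ 0.5255 -0.1356  0.038 ]
drift_mid side 0.52 [269.4144 238.3104] [ 0.5153 -0.1455  0.038 ]
pin_mid top 0.64 [268.288  201.7152] [ 0.5234 -0.049   0.038 ]
```

View pics/in1.png

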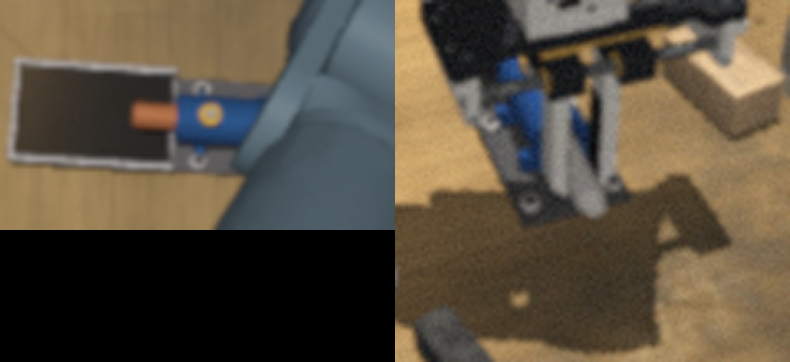

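The pin now sticks out into the tray (top crop columns 132–175). I'll advance a little more before releasing.

servo_tool([
  [0.01,0.003,0,0,0,0,0],
  [0.01,0.006,0,0,0,0,0],
  [0.01,0.008,0,0,0,0,0],
  [0.01,0.008,0,0,0,0,0],
])

```text
t: 8.1
tool_pos: [0.5211, -0.1559, 0.0332]
tool_rot: [-0.0, 0.723, 0.69, -0.001]
contact_force: [0.1, -5.0, -2.3]
width: 0.0184
grip_force: 45.0
```

servo_tool([
  [0.01,0.002,0,0,0,0,0],
  [0.01,0.004,0,0,0,0,0],
  [0.01,0.005,0,0,0,0,0],
  [0.01,0.005,0,0,0,0,0],
])

```text
t: 8.5
tool_pos: [0.5214, -0.1512, 0.0332]
tool_rot: [-0.0, 0.723, 0.69, -0.001]
contact_force: [-0.7, -6.5, -1.6]
width: 0.0184
grip_force: 45.0
```

servo_tool([
  [0.03,0,0,0,0,0,0],
  [0.05,0,0,0,0,0,0],
  [0.05,0,0,0,0,0,0],
  [0.05,-0.02,0,0,0,0,0],
  [0.05,-0.045,0,0.003,0,0,0],
  [0.05,-0.06,0,0.005,0,0,0],
  [0.0,-0.063,0,0.005,0,0,0],
  [0.0,-0.063,0,0.005,0,0,0],
  [0.0,-0.063,0,0.005,0,0,0],
  [0.0,-0.063,0,0.005,0,0,0],
], grip_force=20)

```text
t: 9.5
tool_pos: [0.5183, -0.2126, 0.028]
tool_rot: [-0.001, 0.723, 0.691, -0.0]
contact_force: [0.4, -0.3, 0.3]
width: 0.0215
grip_force: 0.0
```

```bash
python3 - <<'E'
from mv import *
s=bot.observe();print(s["tool_pos"],s["width"])
out=[]
for c,cr in(("top",(215,335,165,235)),("side",(220,340,190,300))):
    im=bot.camera(c);x0,x1,y0,y1=cr
    out.append(cv2.resize(im[y0:y1,x0:x1,::-1],(395,int(395*(y1-y0)/(x1-x0))),interpolation=cv2.INTER_CUBIC))
h=max(o.shape[0] for o in out);out=[cv2.copyMakeBorder(o,0,h-o.shape[0],0,0,0) for o in out]
cv2.imwrite("pics/rel.png",np.hstack(out))
go((.5185,-.190,.028),1.524)
E
```

```text
[ 0.5183 -0.2126  0.028 ] 0.02154407423228638
shift [ 0.0228 -0.0009  0.0001] turn [-0.0018 -0.0008  0.0006]
```

View pics/rel.png

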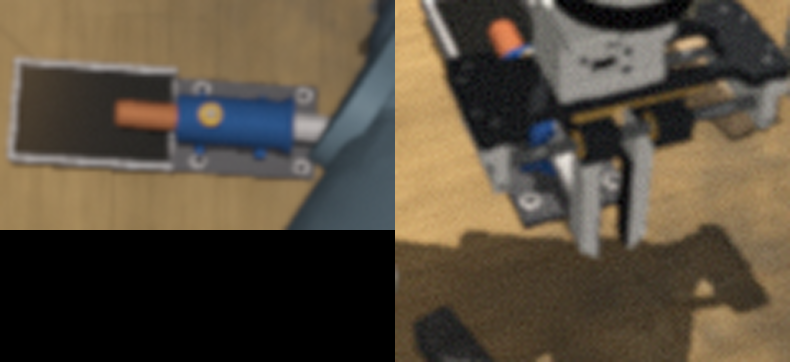

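servo_tool([
  [0.0,0.004,0,0,0,0,0],
  [0.0,0.008,0,0,0,0,0],
  [0.0,0.012,0,0,0,0,0],
  [0.0,0.015,0,0,0,0,0],
  [0.0,0.018,0,0,0,0,0],
  [0.0,0.021,0,0,0,0,0],
  [0.0,0.024,0,0,0,0,0],
  [0.0,0.027,0,0,0,0,0],
  [0.0,0.03,0,0,0,0,0],
])

```text
t: 10.5
tool_pos: [0.5201, -0.1842, 0.0284]
tool_rot: [-0.0, 0.724, 0.69, -0.001]
contact_force: [-0.7, -3.7, 0.3]
width: 0.0003
grip_force: 1.9
```

servo_tool([
  [0.0,0.003,0,0,0,0,0],
  [0.0,0.006,0,0,0,0,0],
  [0.0,0.009,0,0,0,0,0],
  [0.0,0.012,0,0,0,0,0],
  [0.0,0.015,0,0,0,0,0],
  [0.0,0.018,0,0,0,0,0],
  [0.0,0.021,0,0,0,0,0],
  [0.0,0.024,0,0,0,0,0],
  [0.0,0.024,0,0,0,0,0],
])

```text
t: 11.4
tool_pos: [0.5219, -0.1608, 0.0292]
tool_rot: [0.001, 0.723, 0.69, -0.001]
contact_force: [-0.2, -4.4, 3.7]
width: 0.0004
grip_force: 2.6
```

```bash
python3 - <<'E'
from mv import *
out=[]
for c,cr in(("top",(215,335,165,235)),("side",(220,340,190,300))):
    im=bot.camera(c);x0,x1,y0,y1=cr
    out.append(cv2.resize(im[y0:y1,x0:x1,::-1],(395,int(395*(y1-y0)/(x1-x0))),interpolation=cv2.INTER_CUBIC))
h=max(o.shape[0] for o in out);out=[cv2.copyMakeBorder(o,0,h-o.shape[0],0,0,0) for o in out]
cv2.imwrite("pics/push.png",np.hstack(out))
E
```

```text
(no output)
```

View pics/push.png

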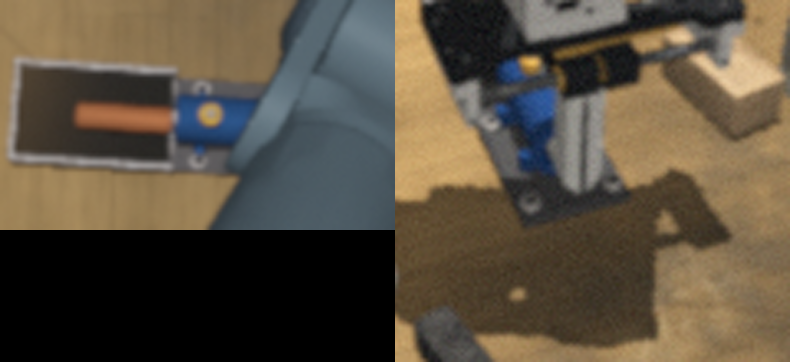

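The pin is now all the way out and lying in the tray, at crop columns 75–172. I'll keep pushing gently and watch for contact with the rim.

servo_tool([
  [0.0,0.002,0,0,0,0,0],
  [0.0,0.004,0,0,0,0,0],
  [0.0,0.006,0,0,0,0,0],
  [0.0,0.008,0,0,0,0,0],
  [0.0,0.008,0,0,0,0,0],
])

```text
t: 12.0
tool_pos: [0.5223, -0.1531, 0.0292]
tool_rot: [0.001, 0.723, 0.69, -0.001]
contact_force: [-0.6, -6.4, 1.1]
width: 0.0005
grip_force: 3.2
```

servo_tool([
  [0.0,0.001,0,0,0,0,0],
  [0.0,0.002,0,0,0,0,0],
  [0.0,0.003,0,0,0,0,0],
  [0.0,0.003,0,0,0,0,0],
])

```text
t: 12.4
tool_pos: [0.5224, -0.1505, 0.0292]
tool_rot: [0.002, 0.723, 0.69, -0.001]
contact_force: [0.1, -7.6, 1.3]
width: 0.0003
grip_force: 3.9
```

servo_tool([
  [0.0,0.001,0,0,0,0,0],
  [0.0,0.002,0,0,0,0,0],
  [0.0,0.002,0,0,0,0,0],
])

```text
t: 12.7
tool_pos: [0.5225, -0.1485, 0.0292]
tool_rot: [0.001, 0.723, 0.691, -0.001]
contact_force: [0.8, -8.0, 1.4]
width: 0.0
grip_force: 3.9
```

servo_tool([
  [0.0,0.001,0,0,0,0,0],
  [0.0,0.002,0,0,0,0,0],
  [0.0,0.002,0,0,0,0,0],
])

```text
t: 13.0
tool_pos: [0.5227, -0.1472, 0.0292]
tool_rot: [0.002, 0.723, 0.691, -0.001]
contact_force: [-0.5, -10.6, -0.2]
width: 0.0009
grip_force: 5.3
```

servo_tool([
  [0.0,0.001,0,0,0,0,0],
  [0.0,0.001,0,0,0,0,0],
])

```text
t: 13.2
tool_pos: [0.5226, -0.1471, 0.0292]
tool_rot: [0.003, 0.723, 0.691, -0.002]
contact_force: [-1.4, -14.4, 0.2]
width: 0.0002
grip_force: 7.1
```

Motion stopped at y = -0.147 and force rose, which suggests the fingers have met the rim with the drift flush. I'll back off and check.

servo_tool([
  [0.0,-0.005,0,0,0,0,0],
  [0.0,-0.03,0,0,0,0,0],
  [0.0,-0.07,0,-0.02,0,0,0],
  [0.0,-0.11,0,-0.06,0,0,0],
  [0.0,-0.15,0,-0.1,0,0,0],
  [0.0,-0.19,0,-0.14,0,0,0],
  [0.0,-0.23,0,-0.16,0,0,0],
  [0.0,-0.27,0,-0.16,0,0,0],
  [0.0,-0.27,0,-0.16,0,0,0],
])

```text
t: 14.1
tool_pos: [0.509, -0.4181, 0.1898]
tool_rot: [0.001, 0.725, 0.689, -0.0]
contact_force: [0.4, 1.9, -0.1]
width: 0.0006
grip_force: 0.0
```

```bash
python3 - <<'E'
from mv import *
out=[]
for c,cr in(("top",(215,335,165,235)),("side",(215,315,170,270))):
    im=bot.camera(c);x0,x1,y0,y1=cr
    out.append(cv2.resize(im[y0:y1,x0:x1,::-1],(395,int(395*(y1-y0)/(x1-x0))),interpolation=cv2.INTER_CUBIC))
h=max(o.shape[0] for o in out);out=[cv2.copyMakeBorder(o,0,h-o.shape[0],0,0,0) for o in out]
cv2.imwrite("pics/end.png",np.hstack(out))
E
```

```text
(no output)
```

View pics/end.png

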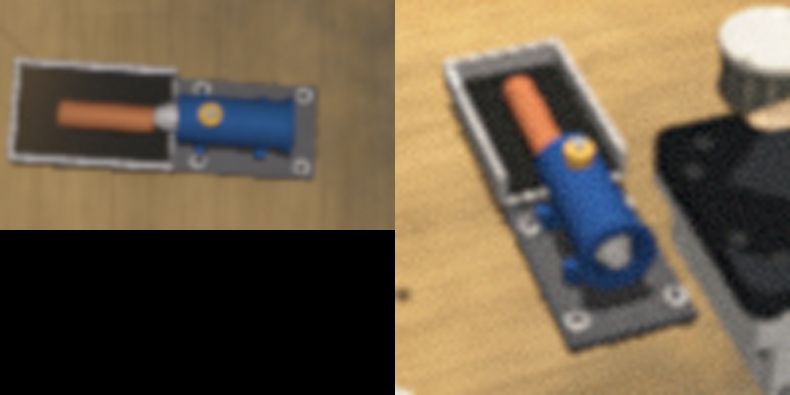

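The pin lies in the tray, the drift shows at the exit (crop columns 155–177) and its near end sits flush in the mouth. Handing in.

```bash
python3 -c "
from rig import bot
print(bot.sign_off())"
```

```text
the job is handed in; nothing more can be done
None
```

The pin was driven out and lies in the catch tray, and the drift is in the bore with its near end about flush with the mouth's rim; the job was handed in at about 14 s.

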